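Load the sample tin into the free well

ROBOT

A 6-joint arm with a two-finger parallel gripper is mounted at the origin on the work surface. World frame = base frame: x ahead of the robot, y to its left, z up, the work surface at z = 0. Lengths are in m, angles in degrees, forces in N, time in s.
With the tool pointing down it reaches from about 0.325 to 0.85 m from the base axis. Payload 15.5 kg.
Tool frame: the origin (TCP) lies between the finger pads; the fingertips stand arm.tip_extent ahead of it and the grasp point (between the pads) lies 5 mm behind it (arm.tip_extent is the distance from the TCP to the fingertips, in m); z points along the fingers, y is the line along which they close (so a half turn about z gives the same grasp; the last joint's range is limited). The gripper opens to 91 mm and grips with 3 to 60 N. Pads are 32 mm wide; open, the fingers measure 118 mm over their backs; the gripper's body (76 mm by 178 mm) begins 60 mm behind the grasp point.
Start: joints at [-74.399, 28.281, 77.091, -0, 74.628, -5.472], TCP at [0.225, -0.583, 0.228] pointing down, gripper open.
Joint ranges: [-166.48, 166.48], [-47.26, 123.95], [12.59, 153.08], [-70.14, 250.14], [6.76, 159.57], [-176.63, 176.63]. Speed limits (degrees/s): [108.29, 108.29, 147.25, 172.46, 172.46, 172.46].

INTERFACE

Orientations are given as a 3x3 rotation matrix whose columns are the frame's x, y, z axes.
In Python, from rig import arm, hand, kin, telemetry, optics gives the robot as it stands. Calls block until the motion is done:
- arm.move_to(position, orientation): joint-space move of the TCP to a pose.
- arm.move_l(position, orientation=None, feed=0.15): straight line of the TCP; orientation=None keeps the orientation; feed is the mean speed in m/s.
- arm.move_joints(angles): joint-space move.
- hand.grip(opening): finger opening in m; the grip force is fixed at half the most; returns when the fingers have stopped.
- arm.sleep(seconds).
- kin.solve_ik(position, orientation): joint angles nearest the present ones, or None.
- telemetry.observe(): the state.
- optics.snapshot(name): name is "side" or "top" or "wrist"; returns the picture (420x560x3 uint8, red, green, blue); there is no depth.
- optics.get_calibration(name): a dict with "intrinsics" (3x3 intrinsics, pixels), "cam_to_world" (4x4, takes a point from camera to world coordinates). Camera axes: x right, y down, z forward; pixel columns grow to the right and rows downward; lengths in m; the calibration is good to about 2 mm. The wrist camera is an equidistant fisheye: a pixel r from the principal point sees the ray r / f radians off the axis. A picture is of the moment at which its call begins: read the wrist's pose just before it. get_calibration takes no time and is no camera call; for the wrist camera it gives the pose at the moment of the call.
A pose or a line that the arm cannot do raises arm.Unreachable and nothing moves.
- arm.sign_off(): hands the job in; it is judged then, once.
Trained networks look in the newest picture that a camera, given by its name, has taken for a name from the list of things; names that differ only in an ending like _2 or _b are one class to them, and where a whole thing is asked for, a point or a joint stands for the part that bears it (a point fixed in the world has none). Each returns a list of dicts, best first, with "conf" (0 to 1); they miss things now and then, are a little off and sometimes report something else, mostly with a low value. They report only what shows in the picture. A call takes as long as a camera call.
- optics.spot_in(target, camera): "extent" ([left, top, right, bottom] in pixels, round what is visible of it).
- optics.masks_of(target, camera): "mask" (420x560 bool, what is visible of it) and "extent" ([left, top, right, bottom] in pixels, round what is visible of it).
The state is a dict: "t": time; "joint_positions": joint angles; "dq": joint speeds; "tau": joint torques, N m; "ee_pos": TCP position; "tool_rot": TCP orientation; "force": force on the tool from outside, world axes, zero at the start; "torque": the same for the moment, N m; "width": finger opening in m; "grasp_force": force on a finger pad.
Only numpy, scipy, OpenCV 4.12 (cv2) and the standard library are available. Lean on these libraries where they do the work, as an engineer would, in place of code of your own. Each camera call takes 0.05 s, during which the arm holds its last target. There are 200 camera calls.

TASK

Samples are conditioned in the aluminium block with three round wells: two wells already hold a tin and one is empty. Among the other items on the bench stands one more tin of exactly that kind; stand it upright in the empty well, right down on the well's floor, and leave the two tins in the block where they are.

Things in the scene. Friction and masses are not known exactly. Their poses are not given: they have to be found in the camera images.
- block: fixed aluminium block, 100 mm (its x) by 290 mm (its y), 45 mm high, grey front plate on its -x side; origin at the centre of its underside, on the bench, z up. Three round wells, 58 mm wide and 25 mm deep (floor 20 mm above the origin), with centres on its y axis at y = -90, 0 and +90 mm. Any two of them hold a tin, which stands 50 mm out of the block
- waiting_tin: the tin to load: closed plain steel press-lid tin, 50 mm in diameter, 75 mm tall, about 0.3 kg; origin at the centre of its underside, z up. It stands upright on the bench, on the robot's right (-y), among things of other shapes (wider low tin, slimmer taller tin, open steel cup) at least 110 mm from it, centre to centre, at most 85 mm tall
- tin_1: one of the two tins already in the block: closed plain steel press-lid tin, 50 mm in diameter, 75 mm tall, about 0.3 kg; origin at the centre of its underside, z up
- tin_2: the other of the two tins already in the block: closed plain steel press-lid tin, 50 mm in diameter, 75 mm tall, about 0.3 kg; origin at the centre of its underside, z up

How it is judged:
By the outcome, as a careful person would: the job done as asked, in the order asked, and still so for the second after the job is handed in, with the robot touching nothing.
It also fails if it takes over 38 s, if anything falls off the work surface, if the arm or the gripper's body presses on something with over 40 N, if the wrist force passes 120 N, or if a joint passes its speed limit or range.

## Working session

There is one attempt and no reset: what is moved stays moved. The work goes in short steps, each a Python script; the robot and the scene stay as the last script left them, time stands still between calls to the robot, and variables do not carry over. Pictures are saved under pics/ and viewed, at most 10 in all, crops included, and the job is handed in when it is done.

```bash
mkdir -p pics
python3 - <<'E'
from rig import arm,hand,kin,telemetry,optics
import numpy as np,cv2
ims=[]
for c in("top","side","wrist"):
    im=optics.snapshot(c);cv2.imwrite(f"pics/a_{c}.png",im[:,:,::-1])
    k=optics.get_calibration(c);print(c,np.round(k["intrinsics"],1).tolist(),np.round(k["cam_to_world"],3).tolist())
    for n in("waiting_tin","block"):
        print(n,[(round(d["conf"],2),np.round(d["extent"]).tolist()) for d in optics.spot_in(n,c)])
print(arm.tip_extent,telemetry.observe())
E
```

```text
top [[401.8, 0.0, 282.0], [0.0, 401.8, 204.6], [0.0, 0.0, 1.0]] [[-0.004, -0.991, 0.133, 0.379], [-1.0, 0.006, 0.013, -0.001], [-0.014, -0.133, -0.991, 1.018], [0.0, 0.0, 0.0, 1.0]]
waiting_tin [(0.74, [398.0, 164.0, 428.0, 193.0])]
block [(0.67, [148.0, 159.0, 273.0, 207.0])]
side [[479.4, 0.0, 271.8], [0.0, 479.4, 213.1], [0.0, 0.0, 1.0]] [[0.999, -0.025, 0.046, 0.476], [-0.05, -0.729, 0.683, -0.77], [0.016, -0.684, -0.729, 0.865], [0.0, 0.0, 0.0, 1.0]]
waiting_tin [(0.71, [282.0, 162.0, 298.0, 192.0]), (0.58, [289.0, 312.0, 319.0, 354.0])]
block [(0.85, [256.0, 124.0, 313.0, 216.0])]
wrist [[325.2, 0.0, 276.2], [0.0, 325.2, 210.6], [0.0, 0.0, 1.0]] [[0.359, -0.898, -0.253, 0.297], [-0.933, -0.346, -0.097, -0.554], [-0.001, 0.271, -0.962, 0.384], [0.0, 0.0, 0.0, 1.0]]
waiting_tin []
block []
0.014 {'t': 0.45, 'joint_positions': array([-7.43995664e+01,  2.82854671e+01,  7.70956588e+01,  1.64464634e-04,
        7.46244433e+01, -5.46974097e+00]), 'dq': array([ 0.06889531,  0.05028766, -0.03169179, -0.03540258,  0.0807416 ,
        0.03408893]), 'tau': array([-2.12035586e-03, -8.77977920e+01, -3.81934369e+01,  7.03558582e-02,
        4.54971450e-02, -2.76530824e-05]), 'ee_pos': array([ 0.22471286, -0.58318265,  0.22784379]), 'tool_rot': array([[ 9.33141080e-01,  3.59510396e-01, -2.34745149e-05],
       [ 3.59510397e-01, -9.33141075e-01,  9.43654895e-05],
       [ 1.20203405e-05, -9.64956470e-05, -9.99999995e-01]]), 'force': array([ 0.17650233, -0.17447925,  0.7546018 ]), 'torque': array([0.00413425, 0.00405765, 0.02523983]), 'grasp_force': 0.0, 'width': 0.09118034131712488}
```

View pics/a_top.png

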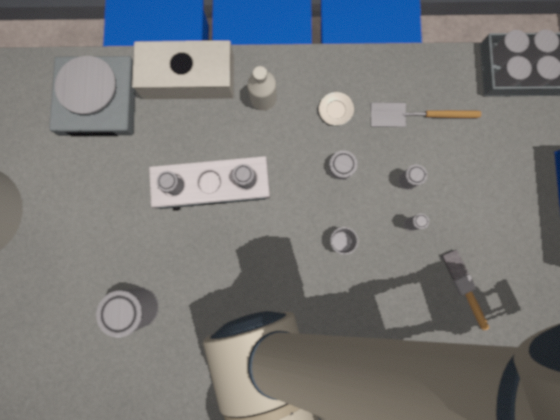

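View pics/a_side.png

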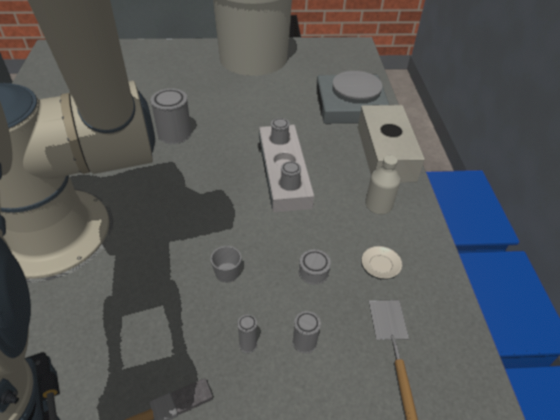

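The top picture shows the waiting tin at about (417,175), and a block with tins at (168,182) and (243,175). The middle well, at (209,182), is empty. In the side picture the same tin is at about (306,330) with its lid at (307,322), and the empty well is at (285,159).

```bash
cat > h.py <<'E'
from rig import arm,hand,kin,telemetry,optics
import numpy as np,cv2
def ray(c,uv,k=None):
    k=k or optics.get_calibration(c);K=k["intrinsics"];T=np.array(k["cam_to_world"])
    a=np.array([(uv[0]-K[0][2])/K[0][0],(uv[1]-K[1][2])/K[1][1]])
    if c=="wrist":
        r=np.linalg.norm(a);d=np.array([*(a/r*np.sin(r)),np.cos(r)])
    else: d=np.array([*a,1.]);d/=np.linalg.norm(d)
    return T[:3,3],T[:3,:3]@d
def tri(rays):
    A=0;b=0
    for o,d in rays:
        P=np.eye(3)-np.outer(d,d);A=A+P;b=b+P@o
    x=np.linalg.solve(A,b);return x,[np.linalg.norm((np.eye(3)-np.outer(d,d))@(x-o)) for o,d in rays]
def atz(r,z): o,d=r;return o+d*(z-o[2])/d[2]
def proj(P,k):  # wrist
    K=k["intrinsics"];T=np.array(k["cam_to_world"]);p=T[:3,:3].T@(np.array(P)-T[:3,3])
    r=np.hypot(p[0],p[1]);th=np.arctan2(r,p[2]);return np.array([K[0][2]+K[0][0]*th*p[0]/r,K[1][2]+K[1][1]*th*p[1]/r])
def down(yaw):  # yaw: direction of tool y axis (deg)
    a=np.radians(yaw);y=np.array([np.cos(a),np.sin(a),0]);z=np.array([0,0,-1.]);return np.c_[np.cross(y,z),y,z]
E
python3 - <<'E'
from h import *
for n,t,s in(("tin",(416.5,174.5),(307,320)),("well",(209,182),(285,159)),("t1",(168,180),(280,126)),("t2",(243,174),(291,168))):
    print(n,tri([ray("top",t),ray("side",s)]))
# block corners, top face z=.045
for uv in((150,167),(266,158),(269,198),(152,206)):print(atz(ray("top",uv),.045))
k=optics.get_calibration("wrist");T=np.array(k["cam_to_world"]);s=telemetry.observe()
print("cam in tool",s["tool_rot"].T@(T[:3,3]-s["ee_pos"]),s["tool_rot"].T@T[:3,2])
E
```

```text
tin (array([ 0.57614263, -0.30813818,  0.07795613]), [np.float64(0.0010831657897572649), np.float64(0.0010831657897572068)])
well (array([0.56938942, 0.19257679, 0.04341057]), [np.float64(0.0023283167421536523), np.float64(0.002328316742153646)])
t1 (array([0.5636463 , 0.28165564, 0.08469851]), [np.float64(0.0008852037507236999), np.float64(0.0008852037507236432)])
t2 (array([0.5774252 , 0.10302559, 0.09121267]), [np.float64(0.0010145496195740488), np.float64(0.0010145496195741361)])
[0.60566454 0.33985013 0.045     ]
[0.62636368 0.05121889 0.045     ]
[0.52582622 0.04376046 0.045     ]
[0.50779832 0.33104556 0.045     ]
cam in tool [ 0.07752345 -0.00087633 -0.15590066] [-2.71333452e-01 -3.99356606e-04  9.62485324e-01]
```

The triangulated heights (0.078, 0.043, and 0.085–0.091 m) agree with the expected 0.075, 0.045 and 0.095. Next I'll refine both positions with the wrist camera, taking the well first from two places and then the tin.

Run:
```python
from h import *
R=down(4.4)
def look(p,name):
    arm.move_to(p,R);arm.sleep(.2);k=optics.get_calibration("wrist");im=optics.snapshot("wrist");cv2.imwrite(f"pics/{name}.png",im[:,:,::-1])
    m=optics.masks_of("waiting_tin","wrist")
    print(name,[(round(d["conf"],2),np.round(d["extent"]).tolist()) for d in m])
    np.savez(f"pics/{name}.npz",T=k["cam_to_world"],K=k["intrinsics"],masks=np.array([d["mask"] for d in m]))
look([.569,.193,.30],"w1");look([.55,.15,.27],"w2")
look([.576,-.308,.24],"t1");look([.55,-.28,.24],"t2")
print(telemetry.observe()["t"])
a=[cv2.imread(f"pics/{n}.png") for n in("w1","w2","t1","t2")]
cv2.imwrite("pics/m.png",cv2.resize(np.vstack([np.hstack(a[:2]),np.hstack(a[2:])]),(800,600)))
```

```text
w1 []
w2 [(0.56, [271.0, 48.0, 320.0, 95.0])]
t1 [(0.75, [250.0, 164.0, 298.0, 224.0])]
t2 [(0.79, [274.0, 188.0, 322.0, 250.0])]
6.9333
```

View pics/m.png

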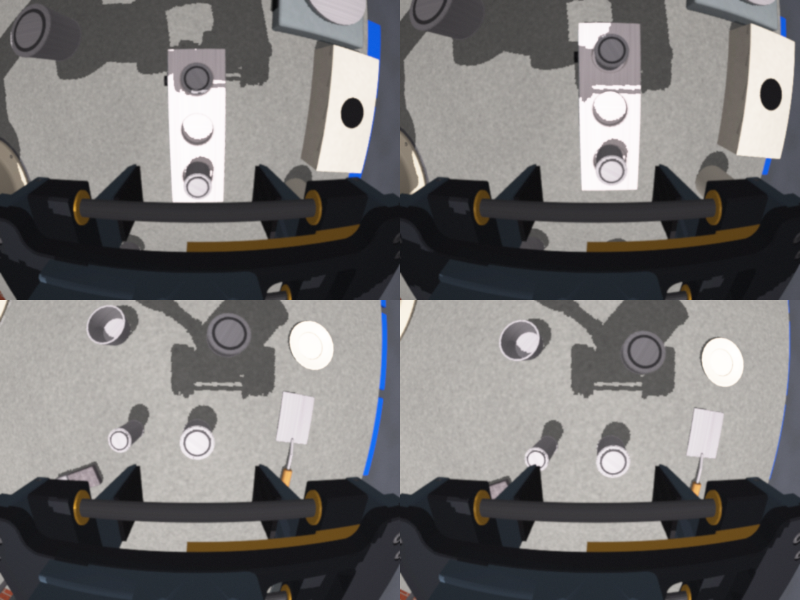

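The wrist views (mosaic pixels, divide by 0.714 for original pixels) show the empty well at (197,127) and (610,107). The waiting tin's lid is at (197,442) and (613,461). I'll rectify these views onto the known planes to get precise centres.

Run:
```python
from h import *
out=[]
for n,c,z,rad in(("w1",(.569,.193),.045,29),("w2",(.569,.193),.045,29),("t1",(.576,-.308),.075,25),("t2",(.576,-.308),.075,25),):
    f=np.load(f"pics/{n}.npz");k=dict(intrinsics=f["K"],cam_to_world=f["T"]);im=cv2.imread(f"pics/{n}.png")
    N=360;s=1/3000;mp=np.zeros((N,N,2),np.float32)
    for i in range(N):
        for j in range(N): mp[i,j]=proj((c[0]+(N/2-i)*s,c[1]+(N/2-j)*s,z),k)
    o=cv2.remap(im,mp,None,cv2.INTER_CUBIC);g=cv2.GaussianBlur(cv2.cvtColor(o,6),(0,0),3)
    h=cv2.HoughCircles(g,cv2.HOUGH_GRADIENT_ALT,1.5,30,param1=60,param2=.5,minRadius=rad*3-9,maxRadius=rad*3+9)
    if h is not None:
        for q in h[0][:3]:
            print(n,"xy",c[0]+(N/2-q[1])*s,c[1]+(N/2-q[0])*s,"r mm",q[2]/3);cv2.circle(o,(int(q[0]),int(q[1])),int(q[2]),(0,255,0),1)
    cv2.circle(o,(N//2,N//2),rad*3,(0,0,255),1);out.append(o)
cv2.imwrite("pics/r.png",cv2.resize(np.vstack([np.hstack(out[:2]),np.hstack(out[2:])]),(600,600)))
```

```text
w1 xy 0.5685 0.1935 r mm 28.643644
w2 xy 0.569 0.19250001 r mm 28.688654
t1 xy 0.576 -0.3065 r mm 23.972364
t2 xy 0.575 -0.307 r mm 23.687607
```

View pics/r.png

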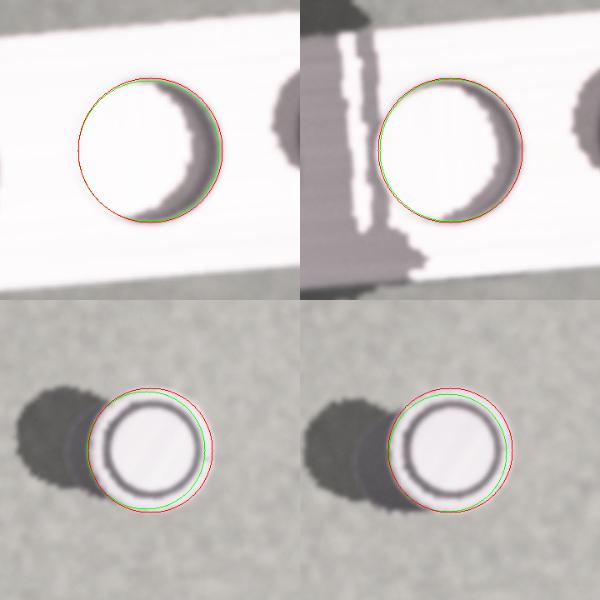

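The views agree: the well is at (0.5688, 0.193) and the tin at (0.5756, −0.307), with radii that match both planes. Now I'll pick.

Run:
```python
from h import *
R=down(4.4)
arm.move_l([.5756,-.307,.14],R,feed=.2);arm.move_l([.5756,-.307,.047],feed=.12)
hand.grip(.04);s=telemetry.observe();print(s["t"],s["width"],s["grasp_force"],s["force"])
arm.move_l([.5756,-.307,.20],feed=.15);arm.sleep(.2)
s=telemetry.observe();print(s["t"],s["width"],s["grasp_force"],s["force"],s["ee_pos"])
arm.move_to([.5688,.193,.20],R);arm.sleep(.2)
s=telemetry.observe();print(s["t"],s["width"],s["grasp_force"],s["force"],s["ee_pos"])
a=[optics.snapshot(c)[:,:,::-1] for c in("wrist","side")];cv2.imwrite("pics/g.png",cv2.resize(np.hstack(a),(800,300)))
```

```text
9.275 0.04817009431617085 29.999645054340363 [-0.0184248   0.59968378  1.19740532]
10.6417 0.04794259770167104 29.998345971107483 [ 0.32750909  0.19304274 -3.48909413] [ 0.57533068 -0.30684504  0.19923626]
12.6583 0.0481033685417463 29.998277127742767 [ 0.02875832 -0.43056351 -2.79754725] [0.56909074 0.19230614 0.19996722]
```

View pics/g.png

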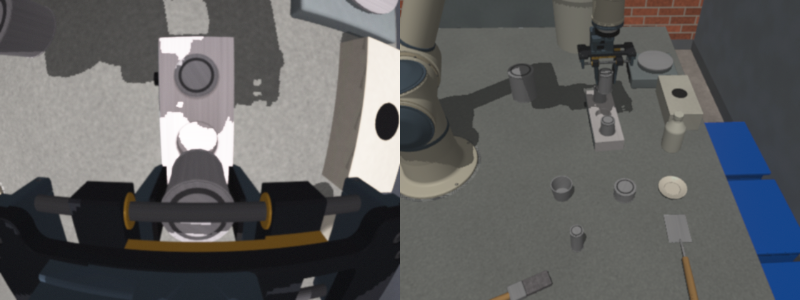

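The tin is held at (195,190) in the wrist half, upright and centred between the pads. The empty well is at (197,140), ahead of and below the tin. Now I'll lower it, watching the force.

Run:
```python
from h import *
P=np.array([.5688,.193,.2])
arm.move_l([*P[:2],.105],feed=.12);arm.sleep(.2)
f0=telemetry.observe()["force"]
for z in(.095,.087,.080,.074,.071,.069,.068,.067,.066,.065,.064):
    arm.move_l([*P[:2],z],feed=.04);arm.sleep(.1)
    s=telemetry.observe();d=s["force"]-f0;print(z,s["ee_pos"].round(4),d.round(1))
    if np.linalg.norm(d)>5:break
print(s["t"])
a=[optics.snapshot(c)[:,:,::-1] for c in("wrist","side")];cv2.imwrite("pics/i.png",cv2.resize(np.hstack(a),(800,300)))
```

```text
0.095 [0.5688 0.193  0.095 ] [-1.   0.3  0.4]
0.087 [0.5688 0.193  0.087 ] [-1.2  0.4  0.1]
0.08 [0.5688 0.193  0.08  ] [-1.2 -0.5  0.8]
0.074 [0.5688 0.193  0.074 ] [-0.2 -0.2  0.1]
0.071 [0.5688 0.193  0.071 ] [-1.   0.1  0.4]
0.069 [0.5688 0.193  0.069 ] [-0.6  0.6  0.2]
0.068 [0.5688 0.193  0.068 ] [-1.3  0.9 -0.1]
0.067 [0.5689 0.193  0.067 ] [-0.4  0.2  1.4]
0.066 [0.569  0.193  0.0669] [-5.2 -1.1 17.4]
17.425
```

View pics/i.png

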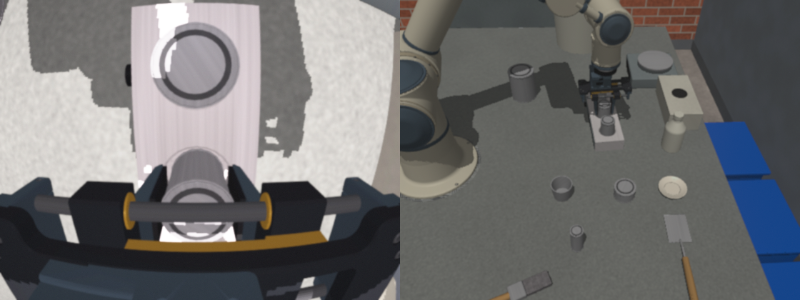

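Contact came at z = 0.067, which is exactly the well floor. In the picture the tin at (195,200) stands in the middle well and the neighbouring tins haven't moved. I'll release, retreat and check.

Run:
```python
from h import *
P=[.5688,.193]
arm.move_l([*P,.067],feed=.04)
hand.grip(.085);arm.sleep(.2);arm.move_l([*P,.14],feed=.1);arm.move_l([.55,.15,.27],feed=.2);arm.sleep(.3)
s=telemetry.observe();print(s["t"],s["width"],s["force"])
a=[optics.snapshot(c)[:,:,::-1] for c in("wrist","side")];cv2.imwrite("pics/f.png",cv2.resize(np.hstack(a),(800,300)))
```

```text
20.725 0.08513473516610764 [-0.4894696  -0.07110375 -0.5644808 ]
```

View pics/f.png

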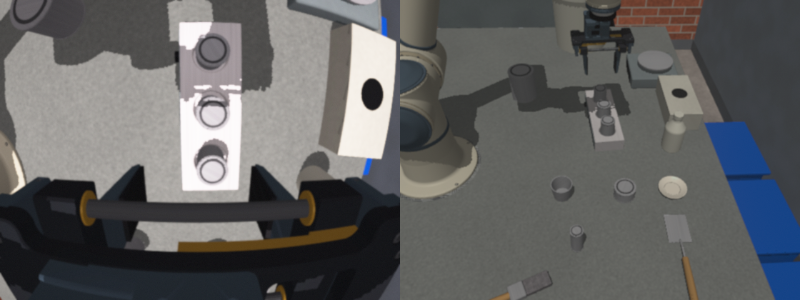

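All three wells are filled. In the wrist half the tins at (212,50), (212,110) and (212,168) stand upright with lids of equal size, and the gripper is clear.

```bash
python3 -c "
from rig import arm
print(arm.sign_off())"
```

```text
the job is handed in; nothing more can be done
None
```

The waiting tin stands upright on the floor of the middle well, the two other tins are where they were, and the job was handed in at about 21 s.

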